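Release a rigid air tube from a push-fit coupling and park it

ROBOT

A 6-joint arm with a two-finger parallel gripper is mounted at the origin on a cart in front of the work surface, level with it; the furniture and walls round the work are solid. World frame = base frame: x ahead of the robot, y to its left, z up, the work surface at z = 0. Lengths are in m, angles in rad, forces in N, time in s.
With the tool pointing down it reaches from about 0.35 to 0.775 m from the base axis. Payload 7.3 kg.
Tool frame: the origin (TCP) lies between the finger pads; the fingertips stand 22 mm ahead of it and the grasp point (between the pads) lies 3 mm ahead of it; z points along the fingers, y is the line along which they close (so a half turn about z gives the same grasp; the last joint's range is limited). The gripper opens to 92 mm and grips with 3 to 60 N. Pads are 19 mm wide; open, the fingers measure 130 mm over their backs; the gripper's body (75 mm by 190 mm) begins 47 mm behind the grasp point.
Start: joints at [-1.353, 0.342, 1.524, -0, 1.275, -0.146], TCP at [0.187, -0.491, 0.249] pointing down, gripper open.
Joint ranges: [-2.53, 2.53], [-0.77, 2.02], [0.04, 2.7], [-1, 4.14], [0.28, 2.66], [-3.11, 3.11]. Speed limits (rad/s): [2.57, 2.57, 3.14, 3.14, 3.14, 3.14].

INTERFACE

Orientations are given as a unit quaternion [w, x, y, z].
In Python, from rig import manip gives the robot as it stands.
- The arm moves only by the shell command python3 drive.py FILE [OPENING], which reads ROWS from the file FILE. ROWS is a JSON list of rows, 1 to 10 of them, each written [[dx, dy, dz], [rx, ry, rz]]: dx, dy, dz in shares of the most that a row can go, 1 being 50 mm, then a rotation vector rx, ry, rz in units of 0.25 rad; each row shifts and turns the commanded pose from where the row before left it, along the tool's axes as they then stand; what a row does not reach is not made up. A row lasts 1/10 s, in which the tool goes at most 0.05 m and 0.15 rad, less where a joint would pass 70% of its speed; a pose out of reach is approached as far as the arm can. OPENING is the opening from 0.0 (shut) to 1.0 (fully open), set as the command begins (- or left out keeps the last). The fingers move at their own pace and stop on an object; the grip force is fixed at half the most. Time passes only in rows, so rows that do not move let the fingers close. It prints the time, the measured TCP pose, the force, the opening and the grip force at its end. Input that does not fit is refused with a message, and nothing moves.
- manip.get_state(): the state, without advancing time (a new reading comes with each control period).
- manip.camera(name): name is "scene" or "side" or "wrist"; returns (picture, depth): 480x640x3 uint8, red, green, blue; 480x640 float32, m along the optical axis (not along the pixel's ray), 0 where there is no reading.
- manip.camera_params(name): a dict with "K" (3x3 intrinsics, pixels), "k1" (the pictures are not rectified: a ray, as slopes to the right and down, at radius r is drawn at 1 + k1 r^2 times it, then the intrinsics apply), "R" (3x3) and "t" (3): a world point X has camera coordinates R X + t; the wrist camera has in their place "hand_eye" (4x4, takes a point from camera to tool coordinates, whose origin is the TCP and whose axes are the flange's). Camera axes: x right, y down, z forward; pixel columns grow to the right and rows downward; lengths in m; the calibration is good to about 2 mm. A picture is of the moment at which its call begins: read the wrist's pose just before it. camera_params takes no time and is no camera call.
- manip.sign_off(): hands the job in; it is judged then, once.
The state is a dict: "time_s": time; "qpos": joint angles; "joint_velocities": joint speeds; "tau": joint torques, N m; "position": TCP position; "eef_rot": TCP orientation; "force": force on the tool from outside, world axes, zero at the start; "torque": the same for the moment, N m; "finger_gap": opening from 0.0 (shut) to 1.0 (fully open); "grip_force": force on a finger pad.
Only numpy, scipy, OpenCV 4.12 (cv2) and the standard library are available. Lean on these libraries where they do the work, as an engineer would, in place of code of your own. Each camera call takes 0.05 s, during which the arm holds its last target. There are 200 camera calls.

TASK

Free the short steel tube from the push-fit coupling: with the fingertips astride the tube press the red release ring down firmly but without ramming it, and while it is still down grip the tube and draw it straight up and out, never straining it against the locked coupling. Then lower the tube, foot first and upright, gently into the blue holder until its collar rests on the rim, only then let go, and leave the bottle, the carton and the red tray where they are.

Things in the scene. Friction and masses are not known exactly. Their poses are not given: they have to be found in the camera images.
- fitting: Push-fit coupling fixed to the table: aluminium plate 100x80x10 mm, round black body 62 mm across, grey sleeve 54 mm across, brass stem, and topmost a red release ring round the tube. Origin: underside centre, on the vertical axis of tube and ring, z up. Over 25 N of finger force on the ring or coupling, or over 20 N between tube and coupling, damages it.
- sleeve_top (a point): Fixed point on the axis, 52 mm above the coupling's origin, at the grey sleeve's top. Above it a sprung brass stem (37 mm across) carries the red ring, screwed on at an unmeasured height each time: a flange 51 mm across, 5 mm thick, 26 mm hole. The ring's top face, unpressed, is anywhere from 22 to 46 mm above this point: find it by touch. Springs: yields at 4 N, then 1 N per mm.
- claws (a point): Fixed point on the axis, 39 mm above the coupling's origin, where 4 hidden claws hold the tube's collar (1 mm play). They clear it once the ring is 6 to 7 mm down (11 N) and close as it rises; the ring's hard stop is at 14 mm (18 N). The collar is past them after 6 mm of lift. Press 11 to 13 mm (15 to 17 N), grip, pull: the ring rises under the fingers, so a deep press keeps them open.
- tube: Rigid steel tube, 12 mm in diameter, 100 mm long, about 60 g, blue band at its top, round collar 18 mm across, 3 mm thick, underside 18 mm above the foot. Origin: centre of the foot, z along the tube to its top. At first upright in the coupling: foot 16 mm, top 116 mm above the coupling's origin. Press with the fingers about 18 mm open, centred: closing far under load drags the hand sideways.
- holder: Blue holder fixed to the table: plate 80x80x8 mm with a round post 44 mm across, its flat rim 32 mm above the table, with an upright hole 15 mm in diameter and 24 mm deep in its centre. Origin: underside centre, on the axis of the hole, z up. With the tube's collar resting on the rim the tube's foot is 14 mm above the origin. Tall grey bowls bar the way from the coupling: pass 0.34 m up.
- oil_bottle: White dropper bottle with a red tip, 49 mm across, 150 mm high, loose bystander. Origin: underside centre.
- bearing_box: Small pale carton 60x85x45 mm, loose bystander. Origin: underside centre.
- red_tray: Small open red tray 70x100x34 mm, loose bystander. Origin: underside centre.

How it is judged:
By the outcome, as a careful person would: the job done as asked, in the order asked, and still so for the second after the job is handed in, with the robot touching nothing.
It also fails if it takes over 58 s, if anything falls off the work surface, if the arm or the gripper's body presses on something with over 40 N, if the wrist force passes 120 N, or if a joint passes its speed limit or range.

## Working session

There is one attempt and no reset: what is moved stays moved. The work goes in short steps, Python scripts to look and compute and a shell command to move; the robot and the scene stay as the last step left them, time stands still between calls to the robot, and variables do not carry over. Pictures are saved under pics/ and viewed, at most 10 in all, crops included, and the job is handed in when it is done.

```bash
ls; mkdir -p pics; python3 - <<'E'
from rig import manip
import cv2,numpy as np
s=manip.get_state();print(s)
for n in("scene","side"):
    p,d=manip.camera(n);cv2.imwrite(f"pics/{n}0.png",p[:,:,::-1]);np.savez(f"pics/{n}0.npz",p=p,d=d)
    print(n,manip.camera_params(n))
print(manip.camera_params("wrist"))
E
```

```text
drive.py
pics
rig.py
{'time_s': 0.0, 'qpos': array([-1.35299162e+00,  3.42717115e-01,  1.52501393e+00, -2.85604932e-05,
        1.27542578e+00, -1.46015571e-01]), 'joint_velocities': array([-5.93382708e-04,  5.78178582e-04, -8.30921706e-04,  9.83345525e-05,
        1.97680324e-03,  1.28521412e-03]), 'tau': array([-3.32038595e-03, -4.31248498e+01, -2.44220906e+01,  7.13252812e-02,
        5.60352893e-02, -1.56953715e-04]), 'position': array([ 0.18674182, -0.49025682,  0.24804894]), 'eef_rot': array([-7.81087845e-04,  9.83498872e-01,  1.80912566e-01, -4.17162366e-05]), 'force': array([ 0.9496772 ,  0.17113134, -0.09942147]), 'torque': array([-0.03989111,  0.04560688,  0.01932419]), 'grip_force': 0.0, 'finger_gap': 1.0004951854934836}
scene {'K': array([[445.55851507,   0.        , 320.49659758],
       [  0.        , 445.55851507, 240.76830038],
       [  0.        ,   0.        ,   1.        ]]), 'k1': -0.024689745923953024, 'R': array([[-0.70272562, -0.71143639,  0.00591302],
       [-0.36864388,  0.3569967 , -0.85828611],
[... 342 characters left out ...]
871],
       [-0.25595558, -0.4999191 , -0.82738603],
       [ 0.36715718,  0.74148646, -0.561599  ]]), 't': array([-0.42183854,  0.17071626,  1.6870577 ])}
{'K': array([[385.62196734,   0.        , 317.31604958],
       [  0.        , 385.62196734, 241.82321387],
       [  0.        ,   0.        ,   1.        ]]), 'k1': -0.018653109967090877, 'hand_eye': array([[-3.50094417e-05, -9.69503941e-01, -2.45075718e-01,
         6.52762374e-02],
       [ 9.99999992e-01, -3.50321876e-06, -1.28993020e-04,
         4.29489210e-04],
       [ 1.24200687e-04, -2.45075721e-01,  9.69503933e-01,
        -1.35223241e-01],
       [ 0.00000000e+00,  0.00000000e+00,  0.00000000e+00,
         1.00000000e+00]])}
```
View pics/scene0.png

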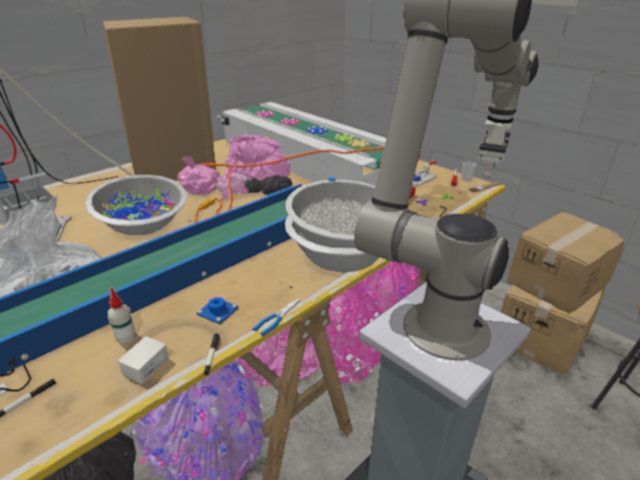

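View pics/side0.png

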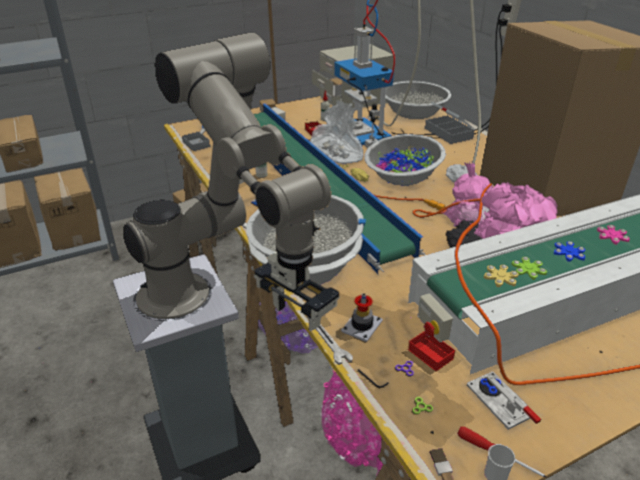

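The scene view shows the holder at about (217,310), with the bottle at (120,320) and the carton at (143,360). The side view shows the fitting, with its ring at (363,300) and plate at (362,325), and the tray at (432,350).

```bash
cat > h.py <<'E'
from rig import manip
import cv2,numpy as np
from scipy.spatial.transform import Rotation as Rn
def Rq(q): return Rn.from_quat([q[1],q[2],q[3],q[0]]).as_matrix()
def cam(n,s=None):
    c=manip.camera_params(n)
    if n!="wrist": return c["K"],c["k1"],c["R"],c["t"]
    T=np.eye(4);T[:3,:3]=Rq(s["eef_rot"]);T[:3,3]=s["position"]
    W=np.linalg.inv(T@c["hand_eye"]);return c["K"],c["k1"],W[:3,:3],W[:3,3]
def ray(c,uv):
    K,k,R,t=c
    u=cv2.undistortPoints(np.array([[uv]],float),K,np.array([k,0,0,0.]))[0,0]
    d=R.T@np.r_[u,1];return -R.T@t,d/np.linalg.norm(d)
def onz(c,uv,z):
    o,d=ray(c,uv);return o+d*(z-o[2])/d[2]
def tri(a,b):
    (o,d),(p,e)=a,b
    A=np.c_[d,-e];x=np.linalg.lstsq(A,p-o,rcond=None)[0];q=o+d*x[0];r=p+e*x[1]
    return (q+r)/2,np.linalg.norm(q-r)
def px(c,X):
    K,k,R,t=c;return cv2.projectPoints(np.array([X],float),cv2.Rodrigues(R)[0],t,K,np.array([k,0,0,0.]))[0][0,0]
def masks(p):
    h=cv2.cvtColor(p,cv2.COLOR_RGB2HSV);H,S,V=h[...,0],h[...,1],h[...,2]
    return {"red":((H<8)|(H>172))&(S>150)&(V>70),"blue":(H>98)&(H<125)&(S>120)&(V>50)}
def blobs(m,n=100):
    N,L,st,ce=cv2.connectedComponentsWithStats(m.astype(np.uint8))
    return [(st[i].tolist(),ce[i].round(1).tolist()) for i in range(1,N) if st[i][4]>n]
E
python3 - <<'E'
from h import *
c=cam("side");p=np.load("pics/side0.npz")["p"]
print("fit plate",onz(c,(362,325),.01),"ring",onz(c,(363,300),.085),"tray",onz(c,(432,350),.017))
print([b for b in blobs(masks(p)["red"],30)])
c=cam("scene");p=np.load("pics/scene0.npz")["p"]
print("holder",onz(c,(217,301),.032),"bottle",onz(c,(123,338),0),"box",onz(c,(143,350),.045))
E
```

```text
fit plate [ 0.43308213 -0.38082812  0.01      ] ring [ 0.44202826 -0.36475475  0.085     ] tray [ 0.54349594 -0.5522875   0.017     ]
[([366, 6, 8, 21, 34], [368.6, 16.3]), ([305, 122, 14, 12, 91], [310.6, 126.4]), ([355, 295, 17, 17, 164], [363.0, 302.9]), ([409, 322, 46, 49, 1161], [430.7, 348.7]), ([524, 406, 17, 17, 123], [531.9, 414.1]), ([458, 427, 35, 23, 367], [473.7, 437.7])]
holder [0.45420178 0.36867058 0.032     ] bottle [0.52817214 0.59318056 0.        ] box [0.40673949 0.59101623 0.045     ]
```

The rows are not in the units I measure in: shifts go in shares of 50 mm and turns go in units of 0.25 rad. I convert before sending: 0.04 m is 0.8, -0.004 m is -0.08.

```bash
echo '[[[0.8, -0.08, 0], [0, 0, 0]], [[0.8, -0.08, 0], [0, 0, 0]], [[0.8, -0.08, 0], [0, 0, 0]], [[0.8, -0.08, 0], [0, 0, 0]], [[0.8, -0.08, 0], [0, 0, 0]], [[0.8, -0.08, 0], [0, 0, 0]], [[0.6, -0.06, 0], [0, 0, 0]], [[0, 0, 0], [0, 0, 0]], [[0, 0, 0], [0, 0, 0]]]' > path.dat && python3 drive.py path.dat
python3 - <<'E'
from h import *
s=manip.get_state();p,d=manip.camera("wrist");cv2.imwrite("pics/w1.png",p[:,:,::-1]);np.savez("pics/w1.npz",p=p,d=d,q=s["eef_rot"],t=s["position"])
print(s["position"],s["eef_rot"],{k:blobs(m) for k,m in masks(p).items()})
# bowl extents from side depth
K,k,R,t=cam("side");d=np.load("pics/side0.npz")["d"]
v,u=np.mgrid[180:480:3,180:470:3]; 
uu=cv2.undistortPoints(np.stack([u.ravel(),v.ravel()],1)[:,None].astype(float),K,np.array([k,0,0,0.]))[:,0]
X=(np.c_[uu,np.ones(len(uu))]*d[v.ravel(),u.ravel()][:,None]-t)@R
for z in (.06,.1,.14,.18,.22):
    b=X[(abs(X[:,2]-z)<.02)&(X[:,1]<.3)&(X[:,1]>-.34)&(X[:,0]>.25)]
    if len(b): print(z,len(b),b.min(0),b.max(0))
E
```

```text
time_s: 1.0
position: [0.4296, -0.3689, 0.2481]
eef_rot: [-0.0, 0.983, 0.182, -0.001]
force: [0.1, 0.2, 0.5]
finger_gap: 1.002
grip_force: 0.0
[ 0.42957391 -0.36890906  0.2481318 ] [-3.82897132e-04  9.83353058e-01  1.81703967e-01 -5.33305013e-04] {'red': [([486, 129, 119, 90, 4224], [534.4, 183.6]), ([296, 195, 65, 63, 2214], [328.4, 225.3])], 'blue': []}
0.06 432 [ 0.2881613  -0.24526483  0.0403193 ] [1.09504693 0.29944979 0.07967623]
0.1 228 [ 0.25127336 -0.23942088  0.08000896] [1.10667961 0.25796072 0.11996604]
0.14 203 [ 0.25006243 -0.23558486  0.12003369] [0.56240769 0.05529342 0.15989427]
0.18 120 [ 0.25017369 -0.33722213  0.16112305] [0.83453506 0.0688374  0.1940969 ]
```

View pics/w1.png

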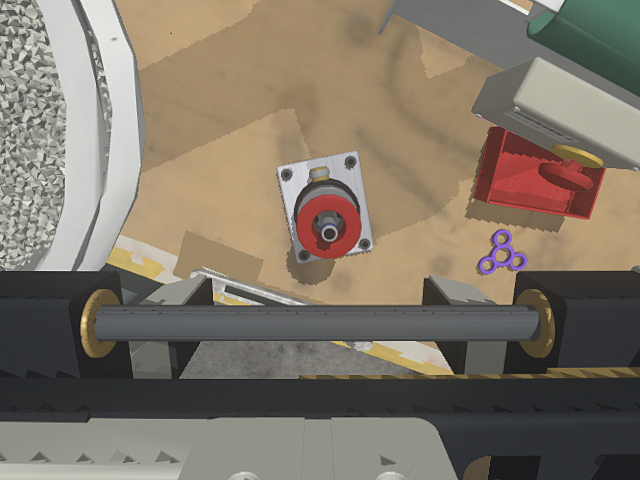

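The wrist view shows the ring centred at about (328,225) and the tube's top at (330,231). The bowl rim is to the left at u≈140, close to where the gripper body would swing. I'll turn the gripper 1.2 rad away from the bowl, which also gives a second view for triangulation.

Converted, 0.15 rad is 0.6.

```bash
echo '[[[0, 0, 0], [0, 0, 0.6]], [[0, 0, 0], [0, 0, 0.6]], [[0, 0, 0], [0, 0, 0.6]], [[0, 0, 0], [0, 0, 0.6]], [[0, 0, 0], [0, 0, 0.6]], [[0, 0, 0], [0, 0, 0.6]], [[0, 0, 0], [0, 0, 0.6]], [[0, 0, 0], [0, 0, 0.6]], [[0, 0, 0], [0, 0, 0]], [[0, 0, 0], [0, 0, 0]]]' > path.dat && python3 drive.py path.dat 0.4
python3 - <<'E'
from h import *
s=manip.get_state();p,d=manip.camera("wrist");cv2.imwrite("pics/w2.png",p[:,:,::-1]);np.savez("pics/w2.npz",p=p,d=d,q=s["eef_rot"],t=s["position"])
print(s["position"],s["eef_rot"],s["qpos"],{k:blobs(m) for k,m in masks(p).items()})
P=[]
for n in("w1","w2"):
    f=np.load(f"pics/{n}.npz");K,k,R,t=cam("wrist",{"position":f["t"],"eef_rot":f["q"]})
    v,u=np.mgrid[0:262:2,0:640:2];d=f["d"][v,u].ravel()
    uu=cv2.undistortPoints(np.stack([u.ravel(),v.ravel()],1)[:,None].astype(float),K,np.array([k,0,0,0.]))[:,0]
    P.append(((np.c_[uu,np.ones(len(uu))]*d[:,None]-t)@R)[d>0])
P=np.vstack(P);c=np.array([.44,-.367]);q=P[:,:2]-c;r=np.hypot(*q.T);g=(P[:,2]>.10)&(r>.04)&(P[:,2]<.3)
a=np.degrees(np.arctan2(q[:,1],q[:,0]))
for b in range(-180,180,15):
    m=g&(a>=b)&(a<b+15)
    if m.sum()>3: i=r[m].argmin();print(b,r[m][i].round(3),P[m][i].round(3))
E
```

```text
time_s: 2.05
position: [0.4287, -0.37, 0.2487]
eef_rot: [0.0, 0.914, -0.405, -0.0]
force: [0.0, 0.0, 0.4]
finger_gap: 0.402
grip_force: 0.0
[ 0.42865452 -0.3699604   0.24874644] [ 7.05163308e-05  9.14381358e-01 -4.04853947e-01 -8.92510236e-05] [-8.47268742e-01  4.17977330e-01  1.40766726e+00 -2.09410837e-04
  1.31605144e+00  1.55721856e+00] {'red': [([297, 0, 95, 51, 2465], [347.5, 15.7]), ([283, 188, 64, 64, 2235], [314.0, 219.1])], 'blue': [([0, 246, 24, 33, 383], [11.1, 259.5])]}
-60 0.167 [ 0.558 -0.485  0.107]
-45 0.15 [ 0.559 -0.457  0.116]
-30 0.165 [ 0.596 -0.42   0.166]
-15 0.157 [ 0.597 -0.378  0.169]
0 0.158 [ 0.598 -0.363  0.134]
60 0.142 [ 0.477 -0.23   0.175]
75 0.127 [ 0.443 -0.24   0.172]
90 0.125 [ 0.42  -0.244  0.172]
105 0.13 [ 0.405 -0.242  0.17 ]
120 0.159 [ 0.359 -0.23   0.114]
```

View pics/w2.png

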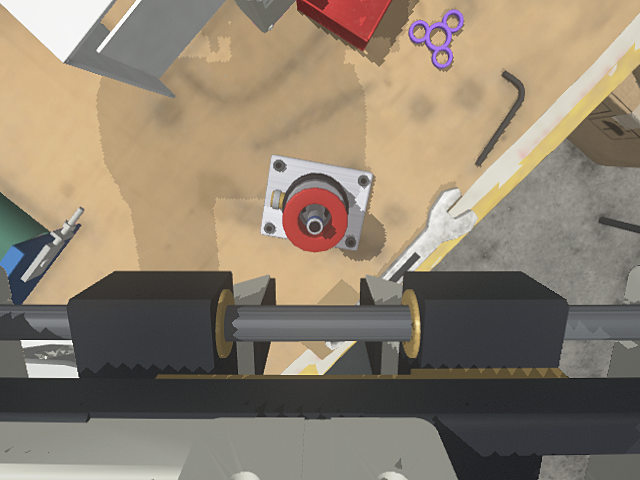

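The second view shows the ring centred at about (314,219) and the tube's top at (315,226). All obstacles are more than 120 mm from the axis.

```bash
cat >> h.py <<'E'
def load(n):
    f=np.load(f"pics/{n}.npz");return f["p"],f["d"],cam("wrist",{"position":f["t"],"eef_rot":f["q"]})
def ell(m,near):
    cs,_=cv2.findContours(m.astype(np.uint8),cv2.RETR_EXTERNAL,cv2.CHAIN_APPROX_NONE)
    c=min((c for c in cs if len(c)>40),key=lambda c:np.linalg.norm(c[:,0].mean(0)-near))
    return cv2.fitEllipse(cv2.convexHull(c))
E
python3 - <<'E'
from h import *
R_=[];T=[]
for n,a,tt in(("w1",(328,225),(330,231)),("w2",(314,219),(315,226))):
    p,d,c=load(n);e=ell(masks(p)["red"],a);r=ray(c,e[0]);R_.append(r)
    # tube top: points from depth above z=.105 near
    v,u=np.mgrid[tt[1]-20:tt[1]+20,tt[0]-20:tt[0]+20]
    dd=d[v,u].ravel();K,k,R,t=c
    uu=cv2.undistortPoints(np.stack([u.ravel(),v.ravel()],1)[:,None].astype(float),K,np.array([k,0,0,0.]))[:,0]
    X=(np.c_[uu,np.ones(len(uu))]*dd[:,None]-t)@R
    zt=X[:,2].max();m=X[:,2]>zt-.006
    cen=np.array([u.ravel()[m].mean(),v.ravel()[m].mean()]);T.append(ray(c,cen))
    print(n,e,"depth top z",zt,"top centroid",X[m].mean(0),cen, "onz.116",onz(c,cen,.116))
    v,u=np.where(masks(p)["red"]);q=abs(u-a[0])+abs(v-a[1])<60;u=u[q];v=v[q]
    uu=cv2.undistortPoints(np.stack([u,v],1)[:,None].astype(float),K,np.array([k,0,0,0.]))[:,0]
    X=(np.c_[uu,np.ones(len(uu))]*d[v,u][:,None]-t)@R
    print("ring z",np.median(X[:,2]),X.mean(0), onz(c,e[0],np.median(X[:,2])))
print("ring tri",tri(*R_),"tube tri",tri(*T))
s=manip.get_state();print(Rq(s["eef_rot"]).round(3))
E
```

```text
w1 ((328.222900390625, 226.09315490722656), (63.11307907104492, 64.21636962890625), 75.87826538085938) depth top z 0.38329442640624223 top centroid [ 0.4911362  -0.34566585  0.38329443] [327.28571429 232.28571429] onz.116 [ 0.4369413  -0.37392643  0.116     ]
ring z 0.09439709265423041 [ 0.43804739 -0.37494584  0.0956128 ] [ 0.43734227 -0.37511606  0.09439709]
w2 ((314.47540283203125, 219.58480834960938), (63.46702194213867, 64.38951110839844), 98.75920867919922) depth top z 0.38396214895912434 top centroid [ 0.47271276 -0.4186911   0.38396215] [314.8 232.3] onz.116 [ 0.43308543 -0.37275005  0.116     ]
ring z 0.09441206126528662 [ 0.4373413  -0.37634486  0.09572694] [ 0.43675208 -0.37625929  0.09441206]
ring tri (array([ 0.43628821, -0.37558058,  0.0895174 ]), np.float64(0.00029459184046710143)) tube tri (array([ 0.43525606, -0.37343355,  0.11743854]), np.float64(0.003948593533396108))
[[ 0.672 -0.74  -0.   ]
 [-0.74  -0.672 -0.   ]
 [-0.     0.    -1.   ]]
```

Converted, 0.0097 m is 0.194, -0.0024 m is -0.048.

```bash
echo '[[[0.194, -0.048, 0], [0, 0, 0]], [[0, 0, 0.8], [0, 0, 0]], [[0, 0, 0.8], [0, 0, 0]], [[0, 0, 0], [0, 0, 0]], [[0, 0, 0], [0, 0, 0]], [[0, 0, 0], [0, 0, 0]]]' > path.dat && python3 drive.py path.dat 0.2
python3 - <<'E'
from h import *
s=manip.get_state();p,d=manip.camera("wrist");cv2.imwrite("pics/w3.png",p[:,:,::-1]);np.savez("pics/w3.npz",p=p,d=d,q=s["eef_rot"],t=s["position"])
_,_,c=load("w3");e=ell(masks(p)["red"],(314,200));print(s["position"],s["force"],s["finger_gap"],e,onz(c,e[0],.0895),onz(c,e[0],.0944))
E
```

```text
time_s: 2.7
position: [0.4389, -0.376, 0.171]
eef_rot: [0.001, 0.914, -0.406, 0.002]
force: [0.1, -0.0, 0.3]
finger_gap: 0.204
grip_force: 0.0
[ 0.4389205  -0.37603692  0.17100031] [ 0.05830068 -0.03579995  0.31889347] 0.2038915001366079 ((320.0864562988281, 260.61767578125), (73.50724029541016, 86.66542053222656), 92.89144134521484) [ 0.43743328 -0.37729852  0.0895    ] [ 0.43845081 -0.37836357  0.0944    ]
```

View pics/w3.png

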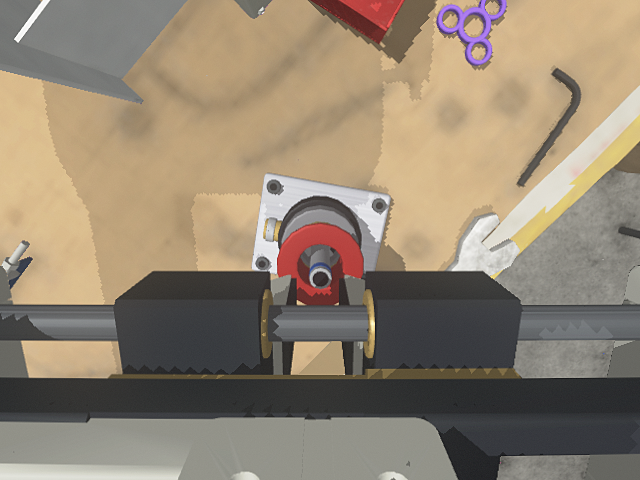

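The tube's top shows at about (320,277), midway between the inner finger edges at u≈297 and 344. I'll measure both more precisely.

```bash
python3 - <<'E'
from h import *
p,d,c=load("w3");f=np.load("pics/w3.npz");R=Rq(f["q"])
for z in(.114,.116):
  for uv in((320,277),(320,275)):
    X=onz(c,uv,z);print(z,uv,X,R.T@(X-f["t"]))
im=cv2.resize(p[240:330,260:380,::-1],None,fx=6,fy=6,interpolation=cv2.INTER_CUBIC);cv2.imwrite("pics/c3.png",im)
for v in(282,292):print(v,d[v,285:360:3].round(3),)
E
```

```text
0.114 (320, 277) [ 0.43651179 -0.37593325  0.114     ] [-0.00191837  0.00171573  0.05699319]
0.114 (320, 275) [ 0.43725658 -0.37675418  0.114     ] [-0.00080993  0.00171389  0.05699758]
0.116 (320, 277) [ 0.43698955 -0.37643748  0.116     ] [-0.001216    0.0016996   0.05499596]
0.116 (320, 275) [ 0.4377266  -0.37724989  0.116     ] [-0.00011909  0.00169777  0.05500031]
282 [0.157 0.157 0.16  0.161 0.225 0.224 0.224 0.225 0.23  0.202 0.202 0.202
 0.203 0.203 0.203 0.202 0.226 0.224 0.164 0.161 0.162 0.157 0.157 0.157
 0.157]
292 [0.147 0.15  0.151 0.15  0.225 0.225 0.226 0.226 0.225 0.226 0.226 0.226
 0.226 0.226 0.226 0.226 0.225 0.226 0.165 0.151 0.151 0.147 0.146 0.145
 0.145]
```

View pics/c3.png

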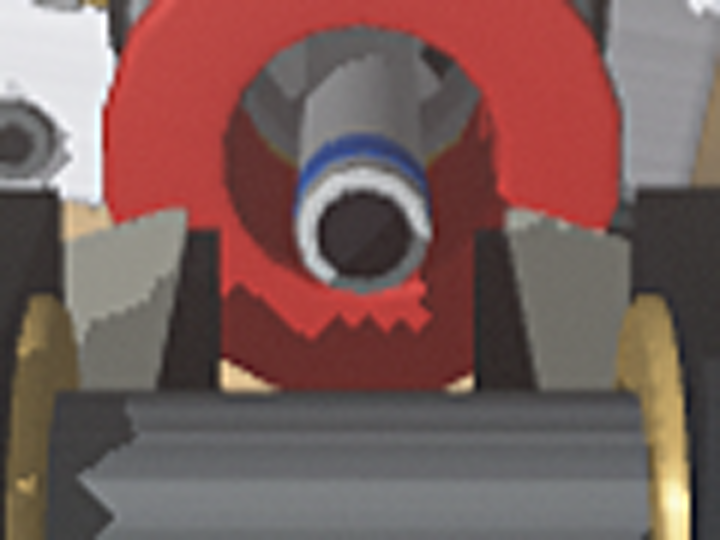

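```bash
echo '[[[-0.04, 0.028, 0], [0, 0, 0]], [[0, 0, 0], [0, 0, 0]], [[0, 0, 0.2], [0, 0, 0]], [[0, 0, 0.2], [0, 0, 0]], [[0, 0, 0.2], [0, 0, 0]], [[0, 0, 0.2], [0, 0, 0]], [[0, 0, 0.1], [0, 0, 0]], [[0, 0, 0], [0, 0, 0]]]' > path.dat && python3 drive.py path.dat 0.196; echo '[[[0, 0, 0.04], [0, 0, 0]], [[0, 0, 0.04], [0, 0, 0]], [[0, 0, 0.02], [0, 0, 0]], [[0, 0, 0], [0, 0, 0]], [[0, 0, 0], [0, 0, 0]]]' > path.dat && python3 drive.py path.dat
```

```text
time_s: 3.55
position: [0.4351, -0.374, 0.1225]
eef_rot: [-0.0, 0.914, -0.406, -0.001]
force: [-0.3, 0.4, 0.7]
finger_gap: 0.195
grip_force: 0.0
time_s: 4.05
position: [0.4355, -0.3745, 0.1189]
eef_rot: [0.0, 0.914, -0.406, 0.0]
force: [0.5, 0.4, 0.3]
finger_gap: 0.195
grip_force: 0.0
```

```bash
for i in 1 2 3; do :; done; echo '[[[0, 0, 0.02], [0, 0, 0]], [[0, 0, 0.02], [0, 0, 0]], [[0, 0, 0], [0, 0, 0]]]' > path.dat && python3 drive.py path.dat | grep -E "time|pos|force"; echo '[[[0, 0, 0.02], [0, 0, 0]], [[0, 0, 0.02], [0, 0, 0]], [[0, 0, 0], [0, 0, 0]]]' > path.dat && python3 drive.py path.dat| grep -E "time|pos|force"; echo '[[[0, 0, 0.02], [0, 0, 0]], [[0, 0, 0.02], [0, 0, 0]], [[0, 0, 0], [0, 0, 0]]]' > path.dat && python3 drive.py path.dat| grep -E "time|pos|force"
```

```text
time_s: 4.35
position: [0.4356, -0.3745, 0.1171]
force: [-0.7, 0.9, 4.2]
grip_force: 1.9
time_s: 4.65
position: [0.4356, -0.3745, 0.115]
force: [-0.8, 0.8, 6.2]
grip_force: 2.9
time_s: 4.95
position: [0.4356, -0.3745, 0.1133]
force: [-2.0, 0.8, 8.1]
grip_force: 3.8
```

Converted, 0.001 m is 0.02.

```bash
echo '[[[0, 0, 0.02], [0, 0, 0]], [[0, 0, 0.02], [0, 0, 0]], [[0, 0, 0.02], [0, 0, 0]], [[0, 0, 0.02], [0, 0, 0]], [[0, 0, 0.02], [0, 0, 0]], [[0, 0, 0.02], [0, 0, 0]], [[0, 0, 0], [0, 0, 0]]]' > path.dat && python3 drive.py path.dat | grep -E "time|pos|force"
```

```text
time_s: 5.65
position: [0.4356, -0.3746, 0.108]
force: [-2.5, 2.2, 11.6]
grip_force: 6.3
```

```bash
echo '[[[0, 0, 0.02], [0, 0, 0]], [[0, 0, 0.02], [0, 0, 0]], [[0, 0, 0], [0, 0, 0]], [[0, 0, 0], [0, 0, 0]]]' > path.dat && python3 drive.py path.dat | grep -E "time|pos|force"; python3 -c "
from h import *
s=manip.get_state();print(s['force'],s['torque'],s['position'],s['finger_gap'])"
```

```text
time_s: 6.05
position: [0.4356, -0.3746, 0.1063]
force: [-3.1, 3.1, 14.1]
grip_force: 7.2
[-3.05415907  3.11181065 14.06531019] [ 0.63453668  0.55014993 -0.00452141] [ 0.43563465 -0.37459519  0.10631297] 0.19865068372147088
```

```bash
echo '[[[0, 0, 0.02], [0, 0, 0]], [[0, 0, 0.012], [0, 0, 0]], [[0, 0, 0], [0, 0, 0]], [[0, 0, 0], [0, 0, 0]]]' > path.dat && python3 drive.py path.dat | grep -E "time|pos|force"
```

```text
time_s: 6.45
position: [0.4357, -0.3746, 0.1049]
force: [-3.8, 3.4, 16.1]
grip_force: 7.8
```

```bash
echo '[[[0, 0, 0], [0, 0, 0]], [[0, 0, 0], [0, 0, 0]], [[0, 0, 0], [0, 0, 0]], [[0, 0, 0], [0, 0, 0]]]' > path.dat && python3 drive.py path.dat 0.0
```

```text
time_s: 6.85
position: [0.4364, -0.3754, 0.1052]
eef_rot: [0.001, 0.914, -0.406, 0.002]
force: [-0.7, 0.5, 13.9]
finger_gap: 0.123
grip_force: 37.7
```

```bash
echo '[[[0, 0, -0.2], [0, 0, 0]], [[0, 0, -0.3], [0, 0, 0]], [[0, 0, -0.3], [0, 0, 0]], [[0, 0, 0], [0, 0, 0]]]' > path.dat && python3 drive.py path.dat; echo '[[[0, 0, -0.4], [0, 0, 0]], [[0, 0, -0.6], [0, 0, 0]], [[0, 0, -0.6], [0, 0, 0]], [[0, 0, -0.8], [0, 0, 0]], [[0, 0, -0.8], [0, 0, 0]], [[0, 0, -0.8], [0, 0, 0]], [[0, 0, -0.4], [0, 0, 0]], [[0, 0, 0], [0, 0, 0]], [[0, 0, 0], [0, 0, 0]]]' > path.dat && python3 drive.py path.dat
python3 - <<'E'
from h import *
s=manip.get_state();print(s["position"],s["force"],s["finger_gap"],s["grip_force"],s["qpos"])
h=np.array([.454,.369]);print("r",np.hypot(*h),"bearing",np.arctan2(h[1],h[0])-np.arctan2(s["position"][1],s["position"][0]))
E
```

```text
time_s: 7.25
position: [0.4361, -0.3751, 0.1445]
eef_rot: [0.001, 0.914, -0.406, 0.002]
force: [0.1, 0.1, -0.4]
finger_gap: 0.119
grip_force: 30.0
time_s: 8.15
position: [0.4353, -0.3742, 0.3611]
eef_rot: [-0.0, 0.914, -0.406, -0.001]
force: [-0.5, 0.4, -2.0]
finger_gap: 0.121
grip_force: 30.0
[ 0.43528588 -0.37422816  0.36114882] [-0.51524324  0.38561078 -1.98363164] 0.12063801632974817 29.999853372573853 [-8.43577808e-01  3.82287240e-01  1.15913298e+00 -4.97724005e-05
  1.60254597e+00  1.56344720e+00]
r 0.5850444427562748 bearing 1.392597934142478
```

```bash
echo '[[[0, 0, 0], [0, 0, -0.556]], [[0, 0, 0], [0, 0, -0.556]], [[0, 0, 0], [0, 0, -0.556]], [[0, 0, 0], [0, 0, -0.556]], [[0, 0, 0], [0, 0, -0.556]], [[0, 0, 0], [0, 0, -0.556]], [[0, 0, 0], [0, 0, 0]], [[0, 0, 0], [0, 0, 0]]]' > path.dat && python3 drive.py path.dat; echo '[[[0, -0.4, 0], [0, 0, 0]], [[0, -0.8, 0], [0, 0, 0]], [[0, -0.9, 0], [0, 0, 0]], [[0, -0.9, 0], [0, 0, 0]], [[0, -0.9, 0], [0, 0, 0]], [[0, -0.9, 0], [0, 0, 0]], [[0, -0.9, 0], [0, 0, 0]], [[0, -0.9, 0], [0, 0, 0]], [[0, -0.9, 0], [0, 0, 0]], [[0, -0.9, 0], [0, 0, 0]]]' > path.dat && python3 drive.py path.dat; echo '[[[0, -0.9, 0], [0, 0, 0]], [[0, -0.9, 0], [0, 0, 0]], [[0, -0.9, 0], [0, 0, 0]], [[0, -0.9, 0], [0, 0, 0]], [[0, -0.9, 0], [0, 0, 0]], [[0, -0.6, 0], [0, 0, 0]], [[0, -0.4, 0], [0, 0, 0]], [[0, 0, 0], [0, 0, 0]], [[0, 0, 0], [0, 0, 0]], [[0, 0, 0], [0, 0, 0]]]' > path.dat && python3 drive.py path.dat
python3 - <<'E'
from h import *
s=manip.get_state();p,d=manip.camera("wrist");cv2.imwrite("pics/w4.png",p[:,:,::-1]);np.savez("pics/w4.npz",p=p,d=d,q=s["eef_rot"],t=s["position"])
print(s["position"],s["force"],s["finger_gap"],s["qpos"],Rq(s["eef_rot"]).round(4),blobs(masks(p)["blue"],60))
E
```

```text
time_s: 8.95
position: [0.4352, -0.3741, 0.3612]
eef_rot: [-0.001, 1.0, -0.003, -0.001]
force: [0.2, -0.1, -1.0]
finger_gap: 0.126
grip_force: 30.0
time_s: 9.95
position: [0.4358, 0.0474, 0.3625]
eef_rot: [0.0, 1.0, -0.003, -0.0]
force: [0.4, 0.4, -0.2]
finger_gap: 0.121
grip_force: 30.0
time_s: 10.95
position: [0.4371, 0.3196, 0.3629]
eef_rot: [0.0, 1.0, -0.002, -0.0]
force: [-0.9, -0.4, -0.9]
finger_gap: 0.123
grip_force: 30.0
[0.43706103 0.31962764 0.36286289] [-0.87395312 -0.42036642 -0.8932876 ] 0.12295604898086361 [ 4.90117033e-01  3.14344043e-01  1.25342886e+00 -4.62716888e-04
  1.57444435e+00  2.06513320e+00] [[ 1.0e+00 -4.2e-03 -3.0e-04]
 [-4.2e-03 -1.0e+00 -7.0e-04]
 [-3.0e-04  7.0e-04 -1.0e+00]] [([0, 40, 640, 27, 9735], [285.5, 49.1]), ([319, 62, 71, 1, 71], [354.0, 62.0]), ([238, 144, 77, 76, 3116], [275.7, 179.8]), ([330, 270, 20, 9, 107], [339.7, 273.2])]
```

View pics/w4.png

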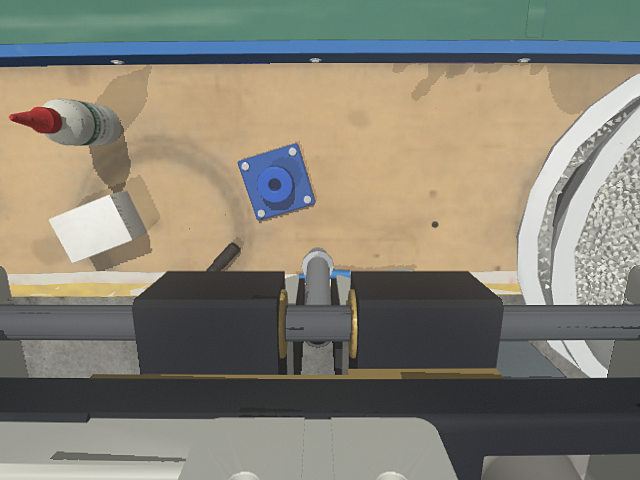

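The holder is at about (276,180), with its hole near (275,184). The held tube hangs with its collar and foot near (317,255). The bottle and carton stay well to the left.

```bash
python3 - <<'E'
from h import *
p,d,c=load("w4");f=np.load("pics/w4.npz");R=Rq(f["q"])
print("hole",onz(c,(275,184),.032), [px(c,f["t"]+R@np.array([0,0,z])) for z in(.0892,.0712)])
v,u=np.mgrid[160:210,250:305];K,k,Rc,t=c
uu=cv2.undistortPoints(np.stack([u.ravel(),v.ravel()],1)[:,None].astype(float),K,np.array([k,0,0,0.]))[:,0]
X=(np.c_[uu,np.ones(len(uu))]*d[v,u].ravel()[:,None]-t)@Rc
m=(X[:,2]>.024)&(X[:,2]<.042);print("post",X[m].mean(0),np.median(X[m,2]),m.sum(),(X[m].max(0)+X[m].min(0))/2)
X=onz(c,(275,184),.032)-f["t"];print("tool delta",R.T@X)
E
```

```text
hole [0.45647094 0.36967884 0.032     ] [array([316.58605207, 255.75134804]), array([316.53318789, 264.74389076])]
post [0.45675968 0.37026866 0.03088549] 0.03096221011551621 919 [0.45669196 0.37056671 0.0291788 ]
tool delta [ 0.01930773 -0.05036549  0.33082117]
```

Converted, 0.04 m is 0.8, 0.03 m is 0.6.

```bash
echo '[[[0.2, -0.5, 0], [0, 0, 0]], [[0.19, -0.51, 0], [0, 0, 0]], [[0, 0, 0.8], [0, 0, 0]], [[0, 0, 0.8], [0, 0, 0]], [[0, 0, 0.8], [0, 0, 0]], [[0, 0, 0.8], [0, 0, 0]], [[0, 0, 0.6], [0, 0, 0]], [[0, 0, 0], [0, 0, 0]], [[0, 0, 0], [0, 0, 0]], [[0, 0, 0], [0, 0, 0]]]' > path.dat && python3 drive.py path.dat
python3 - <<'E'
from h import *
s=manip.get_state();p,d=manip.camera("wrist");np.savez("pics/w5.npz",p=p,d=d,q=s["eef_rot"],t=s["position"])
p,d,c=load("w5");t=s["position"];R=Rq(s["eef_rot"])
print(t,s["force"],R.round(4)); print([px(c,t+R@np.array([0,0,z])) for z in(.0892,.0712)])
cv2.imwrite("pics/c5.png",cv2.resize(p[180:330,220:420,::-1],None,fx=4,fy=4,interpolation=cv2.INTER_CUBIC))
E
```

```text
time_s: 12.0
position: [0.4579, 0.3714, 0.1755]
eef_rot: [-0.001, 1.0, -0.001, 0.002]
force: [-0.2, 0.1, -0.3]
finger_gap: 0.123
grip_force: 30.0
[0.45790137 0.37135732 0.1755146 ] [-0.21683307  0.12635849 -0.28398267] [[ 1.     -0.003   0.0036]
 [-0.003  -1.      0.0021]
 [ 0.0036 -0.0021 -1.    ]]
[array([316.58299281, 255.74550858]), array([316.52984339, 264.73760179])]
```

View pics/c5.png

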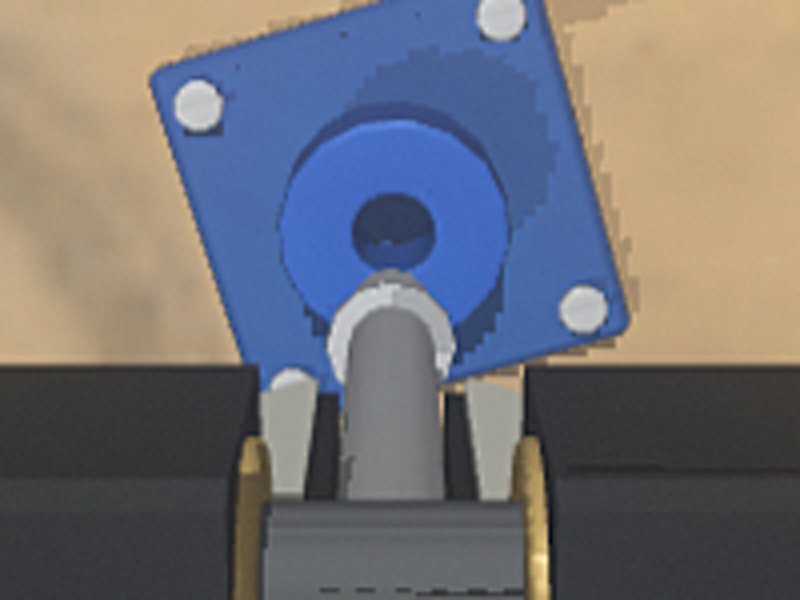

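The crop shows the hole centred at u≈318.5 with its far edge at v≈228, and the rim's far edge at v≈210. The collar is centred at u≈317.9 with its far edge at v≈250.8, and the foot's far edge is at v≈247.

```bash
python3 - <<'E'
from h import *
p,d,c=load("w5");f=np.load("pics/w5.npz");t=f["t"];R=Rq(f["q"])
for n,P in(("collar",[.009,0,.0712]),("foot",[.006,0,.0892])): print(n,px(c,t+R@np.array(P)))
for z in (.031,.032):
  print("hole from edge",onz(c,(318.5,228.25),z)-[.0075,0,0],"from rim",onz(c,(318.75,210),z)-[.022,0,0])
# tube line: tool coords of collar edge/foot edge at their planes
for uv,z,r in(((317.9,250.75),.0712,.009),((317.9,247),.0892,.006)):
    o,dd=ray(c,uv);o=R.T@(o-t);dd=R.T@dd;print("tube tool xy",(o+dd*(z-o[2])/dd[2])-[r,0,0])
foot=t+R@np.array([0,0,.0892]);print("foot nominal",foot)
b=masks(p)["blue"];e=ell(b,(320,240));print(e)
E
```

```text
collar [316.52112682 249.24890336]
foot [316.57798624 246.17111168]
hole from edge [0.45601806 0.37030668 0.031     ] from rim [0.45518828 0.37009235 0.031     ]
hole from edge [0.45622993 0.37030729 0.032     ] from rim [0.45535133 0.37009373 0.032     ]
tube tool xy [-0.0008642   0.00076535  0.0712    ]
tube tool xy [-0.00051651  0.00079602  0.0892    ]
foot nominal [0.45822443 0.37154078 0.08631537]
((318.8275451660156, 224.14573669433594), (116.42141723632812, 129.32997131347656), 106.20083618164062)
```

```bash
python3 - <<'E'
from h import *
p,d,c=load("w5");f=np.load("pics/w5.npz")
c=cam("wrist",{"position":[0,0,.1755],"eef_rot":[0,1,0,0]})
for uv,z,r in(((318.5,228.25),.032,.0075),((318.75,210),.032,.022),((317.9,250.75),.1755-.0712,.009),((317.9,247),.1755-.0892,.006)):
    print(onz(c,uv,z)-[r,0,0])
# independent: full blue rim contour ray bundle from w4 with hole
P=[]
for i in range(6):
    manip.camera("wrist");s=manip.get_state();P.append(np.r_[s["position"],s["eef_rot"]])
print(np.mean(P,0).round(4),np.std(P,0).round(4))
E
```

```text
[-0.0021803  -0.00132933  0.032     ]
[-0.00305184 -0.00150224  0.032     ]
[-0.0008642  -0.00076535  0.1043    ]
[-0.00051651 -0.00079602  0.0863    ]
[ 4.571e-01  3.713e-01  1.744e-01 -6.000e-04  1.000e+00 -1.200e-03
  1.000e-03] [0.0003 0.0001 0.0006 0.0003 0.     0.0001 0.0004]
```

```bash
echo '[[[-0.036, 0.012, 0], [0, 0, 0]], [[0, 0, 0.3], [0, 0, 0]], [[0, 0, 0.3], [0, 0, 0]], [[0, 0, 0.2], [0, 0, 0]], [[0, 0, 0], [0, 0, 0]], [[0, 0, 0], [0, 0, 0]], [[0, 0, 0], [0, 0, 0]]]' > path.dat && python3 drive.py path.dat
python3 - <<'E'
from h import *
s=manip.get_state();p,d=manip.camera("wrist");np.savez("pics/w6.npz",p=p,d=d,q=s["eef_rot"],t=s["position"])
print(s["position"],s["force"])
cv2.imwrite("pics/c6.png",cv2.resize(p[200:300,250:390,::-1],None,fx=5,fy=5,interpolation=cv2.INTER_CUBIC))
E
```

```text
time_s: 13.05
position: [0.4552, 0.3708, 0.1339]
eef_rot: [-0.0, 1.0, -0.001, 0.001]
force: [0.4, -1.2, -0.1]
finger_gap: 0.122
grip_force: 30.0
[0.45520963 0.37075382 0.13386292] [ 0.40665337 -1.20671556 -0.10563131]
```

View pics/c6.png

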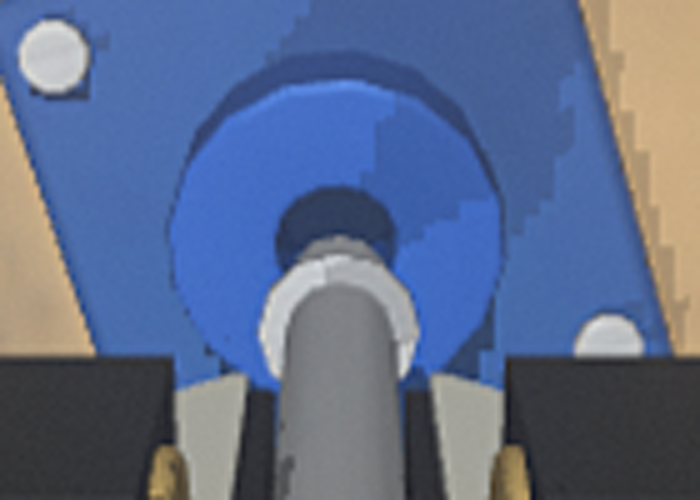

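Laterally the hole (u≈317.3) and collar (u≈317.7) now line up. Next I'll check fore-aft alignment from the far edges: rim v=216, hole 237.2, foot 247.2, collar 250.8.

```bash
python3 - <<'E'
from h import *
c=cam("wrist",{"position":[0,0,.1335],"eef_rot":[0,1,0,0]})
for uv,z,r in(((317.3,237.2),.032,.0075),((317.3,216),.032,.022),((317.7,250.8),.1335-.0712,.009),((317.7,247.2),.1335-.0892,.006)):
    print(onz(c,uv,z)-[r,0,0])
E
```

```text
[ 0.00110256 -0.00043543  0.032     ]
[ 0.00017794 -0.00043603  0.032     ]
[-0.00089133 -0.00065315  0.0623    ]
[-0.00063952 -0.00067445  0.0443    ]
```

Converted, 0.0013 m is 0.026, -0.0002 m is -0.004.

```bash
echo '[[[0.026, -0.004, 0], [0, 0, 0]], [[0, 0, 0.06], [0, 0, 0]], [[0, 0, 0.06], [0, 0, 0]], [[0, 0, 0.06], [0, 0, 0]], [[0, 0, 0.04], [0, 0, 0]], [[0, 0, 0.04], [0, 0, 0]], [[0, 0, 0.02], [0, 0, 0]], [[0, 0, 0], [0, 0, 0]]]' > path.dat && python3 drive.py path.dat|grep -E "time|pos|force"; echo '[[[0, 0, 0.04], [0, 0, 0]], [[0, 0, 0.02], [0, 0, 0]], [[0, 0, 0], [0, 0, 0]]]' > path.dat && python3 drive.py path.dat|grep -E "time|pos|force"
```

```text
time_s: 13.9
position: [0.456, 0.3706, 0.1189]
force: [-0.0, -0.4, 0.4]
grip_force: 30.0
time_s: 14.2
position: [0.456, 0.3706, 0.1159]
force: [-0.2, -0.2, -0.3]
grip_force: 30.0
```

```bash
echo '[[[0, 0, 0.04], [0, 0, 0]], [[0, 0, 0.04], [0, 0, 0]], [[0, 0, 0.04], [0, 0, 0]], [[0, 0, 0.04], [0, 0, 0]], [[0, 0, 0.02], [0, 0, 0]], [[0, 0, 0], [0, 0, 0]]]' > path.dat && python3 drive.py path.dat|grep -E "time|pos|force"; echo '[[[0, 0, 0.02], [0, 0, 0]], [[0, 0, 0.02], [0, 0, 0]], [[0, 0, 0], [0, 0, 0]], [[0, 0, 0], [0, 0, 0]]]' > path.dat && python3 drive.py path.dat|grep -E "time|pos|force"
```

```text
time_s: 14.8
position: [0.456, 0.3706, 0.1068]
force: [-0.0, 0.2, -0.1]
grip_force: 30.0
time_s: 15.2
position: [0.4561, 0.3707, 0.1051]
force: [0.3, 0.6, -0.2]
grip_force: 30.0
```

Converted, 0.0005 m is 0.01.

```bash
echo '[[[0, 0, 0.01], [0, 0, 0]], [[0, 0, 0.01], [0, 0, 0]], [[0, 0, 0], [0, 0, 0]]]' > path.dat && python3 drive.py path.dat|grep -E "time|pos|force"; echo '[[[0, 0, 0.01], [0, 0, 0]], [[0, 0, 0.01], [0, 0, 0]], [[0, 0, 0], [0, 0, 0]]]' > path.dat && python3 drive.py path.dat|grep -E "time|pos|force"
```

```text
time_s: 15.5
position: [0.4561, 0.3706, 0.104]
force: [-0.0, 0.1, -0.6]
grip_force: 30.0
time_s: 15.8
position: [0.4561, 0.3707, 0.1032]
force: [-0.7, 0.3, -0.3]
grip_force: 30.0
```

```bash
echo '[[[0, 0, 0.01], [0, 0, 0]], [[0, 0, 0], [0, 0, 0]]]' > path.dat && python3 drive.py path.dat|grep -E "time|pos|force"; echo '[[[0, 0, 0.01], [0, 0, 0]], [[0, 0, 0], [0, 0, 0]]]' > path.dat && python3 drive.py path.dat|grep -E "time|pos|force"
```

```text
time_s: 16.0
position: [0.4562, 0.3708, 0.1031]
force: [-0.6, -0.8, 4.4]
grip_force: 30.0
time_s: 16.2
position: [0.4564, 0.3708, 0.1031]
force: [-1.9, -1.1, 7.7]
grip_force: 30.0
```

The collar is resting on the rim: the TCP is at 0.1031 against 0.1032 expected. I'll relieve the load slightly, release and retreat straight up.

```bash
echo '[[[0, 0, -0.012], [0, 0, 0]], [[0, 0, 0], [0, 0, 0]]]' > path.dat && python3 drive.py path.dat|grep -E "time|pos|force"; echo '[[[0, 0, 0], [0, 0, 0]], [[0, 0, 0], [0, 0, 0]], [[0, 0, 0], [0, 0, 0]], [[0, 0, 0], [0, 0, 0]], [[0, 0, 0], [0, 0, 0]]]' > path.dat && python3 drive.py path.dat 0.35; echo '[[[0, 0, -0.2], [0, 0, 0]], [[0, 0, -0.6], [0, 0, 0]], [[0, 0, -0.8], [0, 0, 0]], [[0, 0, -0.8], [0, 0, 0]], [[0, 0, -0.6], [0, 0, 0]], [[0, 0, 0], [0, 0, 0]], [[0, 0, 0], [0, 0, 0]]]' > path.dat && python3 drive.py path.dat
python3 - <<'E'
from h import *
s=manip.get_state();p,d=manip.camera("wrist");a=p[120:300,180:460,::-1]
q,_=manip.camera("scene");b=q[250:390,60:278,::-1]
cv2.imwrite("pics/c7.png",np.vstack([cv2.resize(a,(450,290)),cv2.resize(b,(450,290),interpolation=cv2.INTER_CUBIC)]))
print(s["position"],s["force"],s["finger_gap"])
E
```

```text
time_s: 16.4
position: [0.4563, 0.3707, 0.1031]
force: [-1.7, -1.0, 5.7]
grip_force: 30.0
time_s: 16.9
position: [0.4561, 0.3706, 0.1025]
eef_rot: [0.0, 1.0, -0.001, -0.0]
force: [-0.9, -1.0, 0.1]
finger_gap: 0.351
grip_force: 0.0
time_s: 17.6
position: [0.4561, 0.3707, 0.2536]
eef_rot: [-0.0, 1.0, -0.001, 0.001]
force: [-0.2, 0.8, -0.0]
finger_gap: 0.351
grip_force: 0.0
[0.45612592 0.37071114 0.25362617] [-0.15930667  0.77183802 -0.02114579] 0.3513540589565847
```

View pics/c7.png

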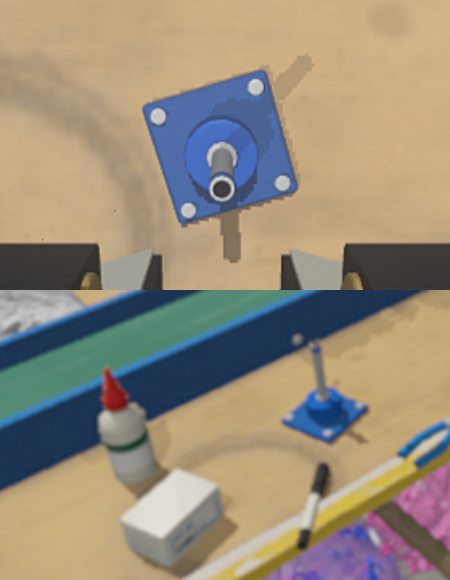

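The tube stands upright in the holder with its collar on the rim, at about (222,155) in the upper crop. The gripper is clear, and the bottle and carton haven't moved.

```bash
python3 -c "
from rig import manip
print(manip.sign_off())"
```

```text
the job is handed in; nothing more can be done
None
```

I freed the tube from the coupling, set it upright in the blue holder with its collar on the rim, released it and handed the job in at about 18 s; the ring press peaked near 17 N, and nothing came near the bottle, carton or tray.

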